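Spray fixative on a painted vase

TASK

Fix the paint on the banded vase: stand it gently, upright, in the middle of the cork mat on the free wheel and let go of it. Then press the cap of the spray can that faces that wheel all the way down, hold it there for a moment, and let it spring back up. Do not press either cap before the vase is in place, never press the other can's cap, and leave the bare vase and everything else where they are.

Things in the scene. Friction and masses are not known exactly. Their poses are not given: they have to be found in the camera images.
- painted_vase: small white vase with two blue bands and a wide black band, standing upright; 80 mm tall; round body 52 mm across (from 8 to 58 mm up), narrowing to a 30 mm neck and a 36 mm lip; about 0.2 kg. Origin at the centre of its underside, z up. Starts on the table between the two spray stations.
- bare_vase: plain unpainted terracotta vase of the same shape and size, standing in the middle of one of the two wheels. Origin at the centre of its underside. To be left alone.
- cork_mat: round cork mat, 90 mm across, 5 mm thick, fixed on the middle of the other, free wheel (either one). Origin at the centre of its underside, z up; its top is 5 mm above the origin.
- wheel_a (a point): centre of the top of the aluminium banding wheel of the spray station on the robot's left (+y) side: a disc 130 mm across that does not turn, its top 50 mm above the table. The blue can of this station stands upright 150 mm from this point along the point's +x axis, its nozzle facing this wheel.
- nozzle_a (a point): centre of the top of the white sprung cap on the blue spray can (can 53 mm across, clamped, cannot move). Cap 34 mm across, flat topped, top 162 mm above the table when up, 22 mm tall above the can's shoulder; pressed straight down.
- cap_a (a joint): travel of the blue can's cap: 0 up, 0.008 m fully down; sprung, about 4.5 N when fully down, returns by itself.
- wheel_b (a point): centre of the top of the aluminium banding wheel of the spray station on the robot's right (-y) side: a disc 130 mm across that does not turn, its top 50 mm above the table. The yellow can of this station stands upright 150 mm from this point along the point's +x axis, its nozzle facing this wheel.
- nozzle_b (a point): centre of the top of the white sprung cap on the yellow spray can (can 53 mm across, clamped, cannot move). Cap 34 mm across, flat topped, top 162 mm above the table when up, 22 mm tall above the can's shoulder; pressed straight down.
- cap_b (a joint): travel of the yellow can's cap: 0 up, 0.008 m fully down; sprung, about 4.5 N when fully down, returns by itself.
- apple: red apple, 72 mm across, 64 mm tall; a bystander. Origin at the centre of its underside.
- bowl: dark wooden bowl, 100 mm across, 45 mm tall; a bystander. Origin at the centre of its underside.
- tumbler: clear plastic tumbler, 68 mm across, 90 mm tall; a bystander. Origin at the centre of its underside.
- plaque: round clay plaque lying flat, 150 mm across, 12 mm thick, with a black key motif; a bystander. Origin at the centre of its underside.
- brush: paint brush lying flat, 200 mm long; a bystander. Origin at the middle of its length.
- clay_block: cream block, 110 x 55 x 45 mm; a bystander. Origin at the centre of its underside.
Things that resemble listed ones, but are neither listed nor needed, are in the scene too. Leave any purple or turquoise look-alike of the painted_vase alone.

How it is judged:
By the outcome, as a careful person would: the job done as asked, in the order asked, and still so for the second after the job is handed in, with the robot touching nothing.
It also fails if it takes over 53 s, if anything falls off the work surface, if the arm or the gripper's body presses on something with over 40 N, if the wrist force passes 120 N, or if a joint passes its speed limit or range.

ROBOT

A 6-joint arm with a two-finger parallel gripper is mounted at the origin on the work surface. World frame = base frame: x ahead of the robot, y to its left, z up, the work surface at z = 0. Lengths are in m, angles in rad, forces in N, time in s.
With the tool pointing down it reaches from about 0.225 to 0.875 m from the base axis. Payload 3.4 kg.
Tool frame: the origin (TCP) lies at the very end of the fingers, on their centre line; the grasp point (between the pads) lies 19 mm behind it (grasp_offset is the distance from the TCP to the grasp point, in m); y points along the fingers, z is the direction in which the jaws open and shut, and the axes are right-handed (so a half turn about y gives the same grasp; the last joint's range is limited). The gripper opens to 85 mm and grips with 20 to 120 N. Pads are 22 mm wide; open, the fingers measure 114 mm over their backs; the gripper's body (76 mm by 85 mm) begins 54 mm behind the grasp point. The pads swing forward as they close: fully open they stand 13 mm farther back than shut.
Start: joints at [-1.337, 0.276, 1.505, -0, 1.361, -0.121], TCP at [0.2, -0.539, 0.204] pointing down, gripper open.
Joint ranges: [-2.89, 2.89], [-0.75, 2.08], [0.22, 2.7], [-1.18, 4.32], [0.11, 2.71], [-2.7, 2.7]. Speed limits (rad/s): [2.57, 2.57, 3.14, 3.14, 3.14, 3.14].

INTERFACE

Orientations are given as a unit quaternion [w, x, y, z].
In Python, from rig import get_state, get_image, sign_off, grasp_offset gives the robot as it stands.
- The arm moves only by the shell command python3 -m jog 'ROWS' [FORCE]. ROWS is JSON, one flat list of numbers, 7 for each row, row after row: the closure in counts, from 0 (fully open) to 255 (shut), then the shift along the tool's x, y, z in cm, then the turn, a rotation vector about the tool's x, y, z in units of 8 degrees (1.0 is 8 degrees). In form: [jaw, tx, ty, tz, rx, ry, rz, jaw, tx, ty, tz, rx, ry, rz, ...]. A call has 1 to 12 rows; each row is the pose to reach, as a shift and turn from the pose commanded when the call began, along the tool's axes at that moment; what a row does not reach only later rows make up. A row lasts 1/8 s, in which the tool goes at most 62.5 mm and 10.7 degrees, less where a joint would pass 70% of its speed; a pose out of reach is approached as far as the arm can. A call with a gripper value outside its range is refused whole. The fingers move at their own pace and stop on an object; FORCE is the grip in N (left out, the last holds). Time passes only in rows, so rows that repeat a pose let the fingers close. It gives the time, the measured TCP pose, the force and the opening at its end, in the units of the state.
- get_state(): the state, without advancing time (a new reading comes with each control period).
- get_image(name): name is "scene" or "top" or "wrist"; returns a dict with "color" (480x640x3 uint8, blue, green, red), "mtx" (3x3 intrinsics, pixels), "k1" (the pictures are not rectified: a ray, as slopes to the right and down, at radius r is drawn at 1 + k1 r^2 times it, then the intrinsics apply), "R" (3x3) and "t" (3): a world point X has camera coordinates R X + t; the wrist camera has in their place "tool_from_camera" (4x4, takes a point from camera to tool coordinates, whose origin is the TCP and whose axes are the tool frame's). Camera axes: x right, y down, z forward; pixel columns grow to the right and rows downward; lengths in m; the calibration is good to about 2 mm. A picture is of the moment at which its call begins: read the wrist's pose just before it. There is no depth.
- sign_off(): hands the job in, once; it reports no verdict.
The state is a dict: "clock": time; "qpos": joint angles; "qd": joint speeds; "effort": joint torques, N m; "position": TCP position; "ee_rot": TCP orientation; "contact_force": force on the tool from outside, world axes, zero at the start; "moment": the same for the moment, N m; "width": finger opening in m.
Only numpy, scipy, OpenCV 4.12 (cv2) and the standard library are available. Lean on these libraries where they do the work, as an engineer would, in place of code of your own. Each camera call takes 0.05 s, during which the arm holds its last target.

## Working session

There is one attempt and no reset: what is moved stays moved. The work goes in short steps, Python scripts to look and compute and a shell command to move; the robot and the scene stay as the last step left them, time stands still between calls to the robot, and variables do not carry over. Pictures are saved under pics/ and viewed, and the job is handed in when it is done.

```bash
ls; mkdir -p pics; python3 - <<'E'
from rig import *
import cv2
print(get_state(), grasp_offset)
for n in ["scene","top","wrist"]:
    d=get_image(n); cv2.imwrite(f"pics/{n}0.png",d["color"])
    print(n,{k:(v.tolist() if hasattr(v,'tolist') else v) for k,v in d.items() if k!="color"})
E
```

```text
pics
{'clock': 0.0, 'qpos': array([-1.33697136e+00,  2.76641630e-01,  1.50614140e+00,  2.93143252e-05,
        1.36067372e+00, -1.21009332e-01]), 'qd': array([ 6.88164892e-05,  4.86843266e-04, -2.85079642e-04,  2.48436081e-04,
        1.07411341e-03, -7.90326656e-04]), 'effort': array([ 1.21689005e-03, -4.16770077e+01, -2.45802784e+01, -8.28300313e-05,
        1.11238228e-02,  4.84017178e-06]), 'position': array([ 0.19964314, -0.53862335,  0.20340986]), 'ee_rot': array([ 0.12476653, -0.12482061,  0.69666586, -0.6953487 ]), 'contact_force': array([ 0.23337241,  0.25782759, -0.51054563]), 'moment': array([-0.00837441,  0.0020246 , -0.01164541]), 'width': 0.0855399234898336} 0.0187
scene {'mtx': [[461.991035872106, 0.0, 308.1413813650152], [0.0, 461.991035872106, 235.92326321624478], [0.0, 0.0, 1.0]], 'k1': -0.06068502201683069, 'R': [[0.7397029130490511, 0.6728568646707423, -0.010160713174085238], [0.3489163713551339, -0.3964035059803209, -0.8491888048289826], [-0.575410259056192, 0.6246021934895589, -0.5279916037788083]], 't': [-0.39989242720196966, -0.08898137841805748, 1.60774543516
[... 204 characters left out ...]
89, 0.0018659343432258554], [-0.9856487138123144, -0.0016172276089890247, -0.16880165145812573], [0.1688042279086997, -0.0016161330735943457, -0.985648274362633]], 't': [0.015476007874620043, 0.5626909058347389, 1.6485388934179852]}
wrist {'mtx': [[338.01343756434716, 0.0, 315.4506100248091], [0.0, 338.01343756434716, 237.3465160368283], [0.0, 0.0, 1.0]], 'k1': -0.03139536090973578, 'tool_from_camera': [[-0.0003860499079729462, 0.9485161467896829, 0.3167285434638301, -0.08204073448519493], [-0.00023080453039557984, -0.3167286431441578, 0.948516163985268, -0.16960761774070612], [0.9999998988473626, 0.00029307219508041305, 0.00034119488737061797, -0.0008054467512493835], [0.0, 0.0, 0.0, 1.0]]}
```

View pics/scene0.png

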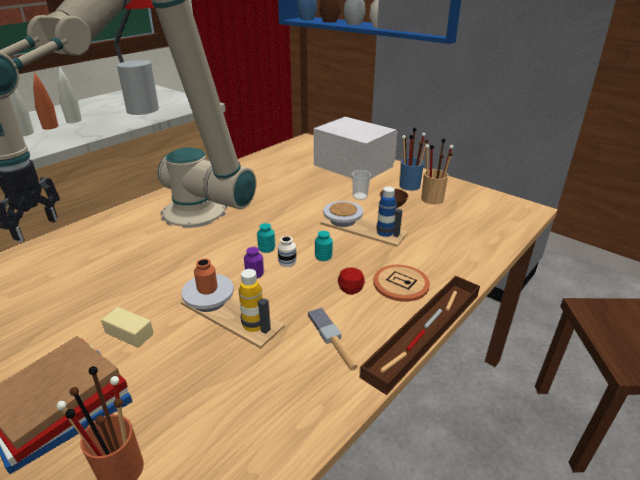

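View pics/top0.png

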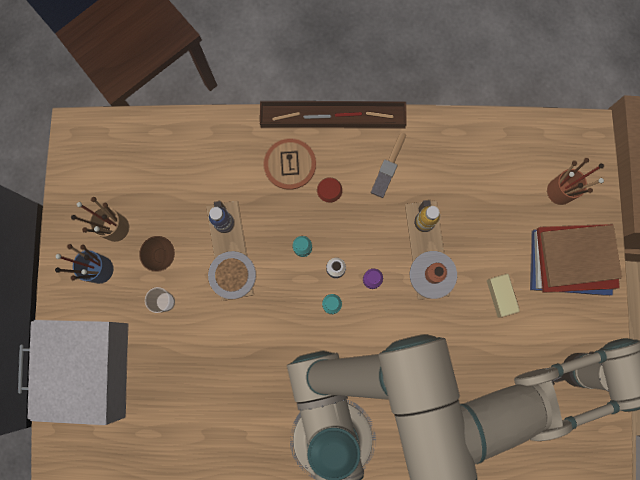

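View pics/wrist0.png

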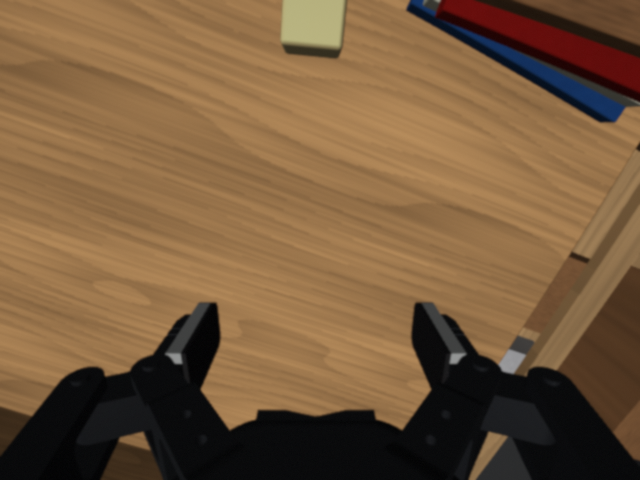

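The scene view shows the white banded vase at (287,251), between teal and purple look-alikes. The top view has it at (336,267), the cork mat on the blue can's wheel at (232,275), the blue cap at about (217,213), and the bare vase on the yellow side at (435,272).

```bash
cat > h.py <<'E'
import numpy as np, cv2
from rig import *
from scipy.spatial.transform import Rotation as Ro
def cam(d,st=None):
    if "R" in d: R=np.array(d["R"]);t=np.array(d["t"])
    else:
        T=np.array(d["tool_from_camera"]);Rw=rot(st).as_matrix()
        Rwc=Rw@T[:3,:3];c=Rw@T[:3,3]+st["position"];R=Rwc.T;t=-R@c
    return np.array(d["mtx"]),d["k1"],R,t
def rot(st):
    q=st["ee_rot"];return Ro.from_quat([q[1],q[2],q[3],q[0]])
def ray(c,uv):
    K,k1,R,t=c
    p=cv2.undistortPoints(np.array([[uv]],float),K,np.array([k1,0,0,0,0.]))[0,0]
    return -R.T@t,R.T@np.array([p[0],p[1],1])
def onz(c,uv,z):
    o,d=ray(c,uv);return o+d*(z-o[2])/d[2]
def proj(c,X):
    K,k1,R,t=c
    return cv2.projectPoints(np.array([X],float),cv2.Rodrigues(R)[0],t,K,np.array([k1,0,0,0,0.]))[0][0,0]
def tool(st,X): return rot(st).inv().apply(np.array(X)-st["position"])*100
def blobs(m,mn=25):
    n,l,s,c=cv2.connectedComponentsWithStats(m.astype(np.uint8))
    return [(c[i].round(1).tolist(),s[i].tolist()) for i in range(1,n) if s[i,4]>=mn]
E
python3 - <<'E'
from h import *
im=cv2.imread("pics/top0.png")
for n,(x,y,w,h) in dict(A=(190,190,80,120),V=(310,240,80,80),B=(400,190,70,120)).items():
    cv2.imwrite(f"pics/z{n}.png",cv2.resize(im[y:y+h,x:x+w],None,fx=5,fy=5,interpolation=cv2.INTER_NEAREST))
ims=cv2.imread("pics/scene0.png")
cv2.imwrite("pics/zs.png",cv2.resize(ims[160:290,240:420],None,fx=4,fy=4,interpolation=cv2.INTER_NEAREST))
hsv=cv2.cvtColor(im,cv2.COLOR_BGR2HSV)
print(im[215:219,213:222].tolist()[1], im[275,254],im[267,328:345].tolist())
w=(hsv[...,1]<40)&(hsv[...,2]>150)
print(blobs(w))
E
```

```text
[[175, 173, 176], [175, 173, 176], [175, 173, 176], [175, 173, 176], [176, 173, 177], [177, 175, 179], [183, 181, 184], [175, 174, 177], [78, 86, 92]] [142 136 137] [[178, 177, 179], [175, 174, 177], [182, 179, 182], [153, 151, 154], [69, 72, 77], [31, 39, 48], [39, 46, 55], [42, 49, 58], [43, 50, 58], [43, 50, 58], [42, 48, 57], [33, 41, 49], [46, 51, 57], [175, 172, 175], [174, 175, 178], [122, 130, 136], [112, 120, 127]]
[([215.3, 212.7], [209, 207, 13, 12, 122]), ([432.6, 211.7], [427, 206, 13, 12, 121]), ([538.3, 268.0], [537, 239, 5, 49, 90]), ([333.5, 267.2], [327, 258, 16, 18, 146]), ([163.2, 301.0], [157, 293, 13, 17, 170]), ([33.8, 336.2], [30, 320, 14, 28, 78]), ([72.9, 365.8], [28, 321, 81, 99, 2051]), ([70.0, 339.5], [68, 333, 6, 12, 29]), ([57.9, 357.8], [50, 339, 16, 41, 180]), ([46.3, 356.2], [41, 346, 14, 22, 70]), ([35.6, 362.5], [29, 349, 18, 23, 117]), ([89.5, 363.8], [80, 356, 20, 17, 68]), ([88.9, 378.7], [77, 362, 26, 37, 240]), ([104.9, 372.3], [103, 366, 4, 15, 31]), ([426.0, 398.7], [421, 386, 12, 23, 60]), ([87.7, 414.9], [81, 409, 15, 15, 52]), ([75.7, 415.5], [72, 410, 8, 11, 36]), ([436.7, 446.7], [425, 412, 23, 68, 319]), ([324.0, 420.9], [321, 415, 8, 11, 25]), ([295.1, 433.4], [294, 425, 4, 18, 30]), ([433.4, 462.7], [431, 458, 6, 10, 33])]
```

View pics/zA.png

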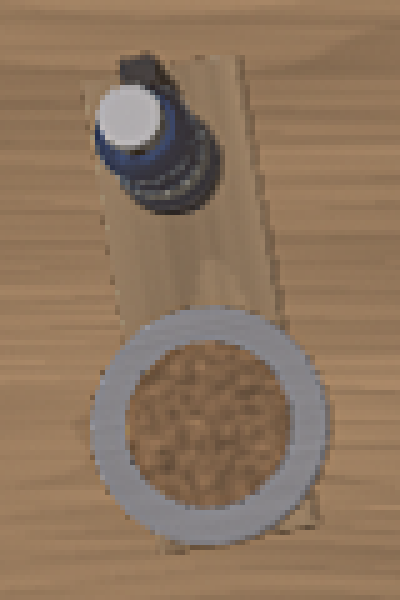

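View pics/zV.png

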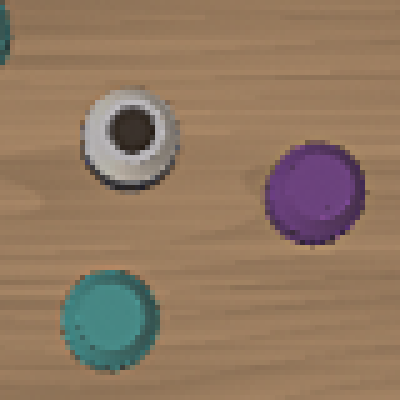

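View pics/zs.png

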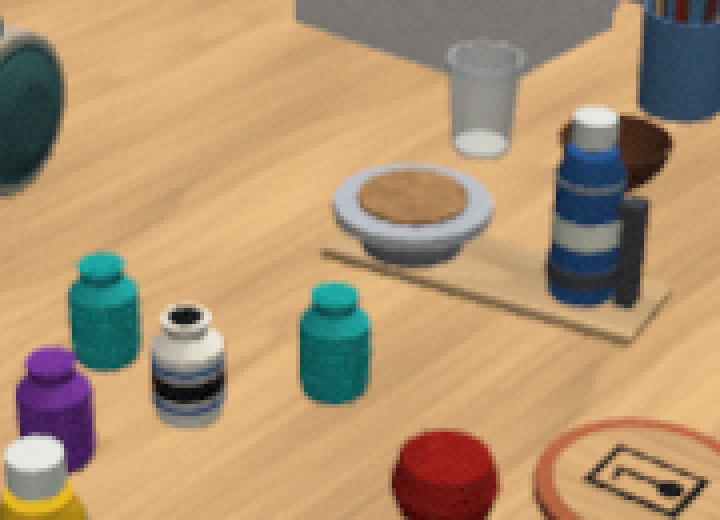

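The crops show the vase mouth, the mat with its wheel rim, the white blue-can cap and its base plate clearly. I'll measure these and cross-check against the scene view and the 150 mm spacing.

```bash
python3 - <<'E'
from h import *
dt=get_image("top");ct=cam(dt);ds=get_image("scene");cs=cam(ds)
im=dt["color"];hsv=cv2.cvtColor(im,cv2.COLOR_BGR2HSV)
print("camtop",ray(ct,(0,0))[0])
def pick(m,box,mn=25):
    z=np.zeros(m.shape,bool);x,y,w,h=box;z[y:y+h,x:x+w]=m[y:y+h,x:x+w]
    b=blobs(z,mn);return max(b,key=lambda b:b[1][4])
def ell(m,box):
    z=np.zeros(m.shape,np.uint8);x,y,w,h=box;z[y:y+h,x:x+w]=m[y:y+h,x:x+w]
    c=max(cv2.findContours(z,0,cv2.CHAIN_APPROX_NONE)[0],key=cv2.contourArea);return cv2.fitEllipse(cv2.convexHull(c)) 
dark=hsv[...,2]<90
v=pick(dark,(326,258,20,16));print("mouth",v,onz(ct,v[0],.08))
capA=pick((hsv[...,1]<40)&(hsv[...,2]>150),(200,200,30,30));capB=pick((hsv[...,1]<40)&(hsv[...,2]>150),(420,200,30,30))
nA=onz(ct,capA[0],.162);print("capA",nA,"capB",onz(ct,capB[0],.162))
grey=(hsv[...,1]<35)&(hsv[...,2]>100)
e=ell(grey,(200,245,65,60));wA=onz(ct,e[0],.05);print("wheel",e,wA)
brown=(hsv[...,1]>60)
e=ell(brown,(212,255,42,42));mA=onz(ct,e[0],.055);print("mat",e,mA)
print("dist",np.linalg.norm((nA-wA)[:2]),np.linalg.norm((nA-mA)[:2]), np.degrees(np.arctan2(*(nA-mA)[1::-1])))
for z,box in [((301.5,245),0),((332,303.5),0),((373,278),0)]: print(onz(ct,z,.08))
V=onz(ct,v[0],.08)
for X in (V,nA,np.r_[mA[:2],.055]): print("scene px",proj(cs,X))
s=ds["color"];hs=cv2.cvtColor(s,cv2.COLOR_BGR2HSV)
m=hs[...,2]<70
print(pick(m,(280,236,14,9),4))
# teal / purple / other tops
for n,lo,hi in (("teal",80,95),("purple",125,150)):
    for b in blobs((hsv[...,0]>lo)&(hsv[...,0]<hi)&(hsv[...,1]>90)&(np.arange(480)[:,None]<330),100): print(n,b,onz(ct,b[0],.05))
E
```

```text
camtop [0.27631479 0.01905022 1.71983379]
mouth ([336.0, 265.7], [332, 262, 9, 9, 62]) [ 0.46579027 -0.00825238  0.08      ]
capA [0.59186016 0.30201487 0.162     ] capB [ 0.59539441 -0.2547119   0.162     ]
wheel ((231.48313903808594, 274.6493835449219), (46.97223663330078, 47.76755142211914), 36.0998420715332) [0.4441729  0.27308397 0.05      ]
mat ((231.09886169433594, 274.41021728515625), (32.26608657836914, 33.03079605102539), 15.283883094787598) [0.4443109  0.27337991 0.055     ]
dist 0.15049426525208148 0.1503021723771815 10.982894934937102
[0.52099593 0.08343267 0.08      ]
[0.36598301 0.00231467 0.08      ]
[ 0.43318363 -0.10592465  0.08      ]
scene px [286.08345429 239.09609462]
scene px [388.67951717 188.92039649]
scene px [342.80769536 208.40463887]
([286.0, 238.7], [283, 237, 7, 4, 21])
teal ([301.1, 245.3], [293, 236, 19, 21, 260]) [0.52464897 0.08568764 0.05      ]
teal ([331.3, 303.5], [323, 294, 19, 20, 277]) [0.36762136 0.00387784 0.05      ]
purple ([372.7, 278.2], [364, 269, 19, 20, 296]) [ 0.43551418 -0.10739795  0.05      ]
```

```bash
python3 - <<'E'
from h import *
st=get_state();r=rot(st);print(r.as_matrix().round(3))
for P in ((.466,-.0085,.23),(.444,.273,.23)): print(tool(st,P).round(2))
az=np.degrees(np.arctan2(r.as_matrix()[1,2],r.as_matrix()[0,2]));print("jaw az",az)
E
```

```text
[[-0.938 -0.     0.347]
 [-0.347  0.001 -0.938]
 [-0.    -1.    -0.001]]
[-43.4   -2.57 -40.49]
[-51.12  -2.55 -67.65]
jaw az -69.67034206329166
```

```bash
python3 -m jog '[0,-2,-2.5,-1.5, 0,0,0, 0,-6,-2.6,-5.5,0,0,0, 0,-10.5,-2.6,-9.5,0,0,0, 0,-14.5,-2.6,-13.5,0,0,0, 0,-18.5,-2.6,-17.3,0,0,0, 0,-22.5,-2.6,-21,0,0,0, 0,-26.5,-2.6,-24.7,0,0,0, 0,-30.5,-2.6,-28.5,0,0,0, 0,-34.5,-2.6,-32.2,0,0,0, 0,-38.5,-2.6,-35.9,0,0,0, 0,-41.5,-2.6,-38.7,0,0,0, 0,-43.4,-2.6,-40.5,0,0,0]' 30
cat >look.py <<'E'
from h import *
import sys
st=get_state();d=get_image("wrist");cv2.imwrite(f"pics/{sys.argv[1]}.png",d["color"]);c=cam(d,st)
print(st["position"].round(4),st["clock"],rot(st).as_matrix().round(3).tolist())
for a in sys.argv[2:]:
    P=eval(a);print("px",proj(c,P).round(1),"tool",tool(st,P).round(2))
E
python3 look.py w1 "(.4658,-.0083,.08)"
```

```text
clock: 1.75
position: [0.4666, -0.0067, 0.2303]
ee_rot: [0.126, -0.125, 0.696, -0.696]
contact_force: [-0.1, -0.4, 0.5]
width: 0.0857
[ 0.4666 -0.0067  0.2303] 1.75 [[-0.937, 0.0, 0.349], [-0.349, 0.0, -0.937], [-0.0, -1.0, -0.0]]
px [317.4 214.6] tool [ 0.13 15.03  0.12]
```

View pics/w1.png

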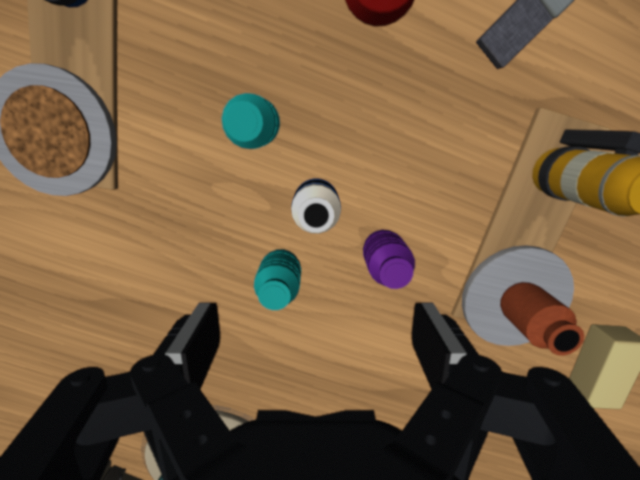

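The wrist view shows the vase mouth at (316,215), against (317,215) predicted, so the fix holds to about 1 mm. Descending now, with the open jaws straddling the body.

```bash
python3 -m jog '[0,0.1,3,0.1,0,0,0, 0,0.1,7,0.1,0,0,0, 0,0.1,11,0.1,0,0,0, 0,0.1,14,0.1,0,0,0, 0,0.1,17,0.1,0,0,0, 0,0.1,19.5,0.1,0,0,0, 0,0.1,20.7,0.1,0,0,0, 0,0.1,20.7,0.1,0,0,0]' 30
python3 look.py w2 "(.4658,-.0083,.08)"
```

```text
clock: 2.8
position: [0.465, -0.0102, 0.0229]
ee_rot: [0.124, -0.125, 0.696, -0.696]
contact_force: [0.8, -0.7, -0.3]
width: 0.0856
[ 0.465  -0.0102  0.0229] 2.8 [[-0.938, -0.001, 0.347], [-0.347, 0.0, -0.938], [0.001, -1.0, -0.001]]
px [313.5 341.6] tool [-0.13 -5.71 -0.15]
```

View pics/w2.png

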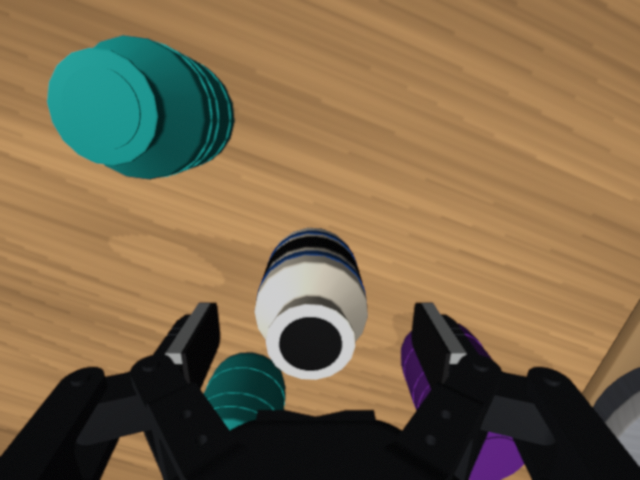

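The vase sits between the pads: mouth at (311,342), pad midpoint at column 316, about 1.5 mm off. I'll correct that and close.

```bash
python3 -m jog '[0,-0.15,0,-0.15,0,0,0, 60,-0.15,0,-0.15,0,0,0, 90,-0.15,0,-0.15,0,0,0, 120,-0.15,0,-0.15,0,0,0, 160,-0.15,0,-0.15,0,0,0, 160,-0.15,0,-0.15,0,0,0, 160,-0.15,0,-0.15,0,0,0, 160,-0.15,0,-0.15,0,0,0, 160,-0.15,0,-0.15,0,0,0]' 30
python3 look.py w3 "(.4658,-.0083,.08)"
```

```text
clock: 3.98
position: [0.4666, -0.0079, 0.0241]
ee_rot: [-0.125, 0.124, -0.696, 0.696]
contact_force: [-1.0, 1.0, 5.1]
width: 0.0497
[ 0.4666 -0.0079  0.0241] 3.975 [[-0.938, 0.001, 0.347], [-0.347, 0.0, -0.938], [-0.001, -1.0, 0.0]]
px [317.7 344.5] tool [ 0.09 -5.59  0.01]
```

View pics/w3.png

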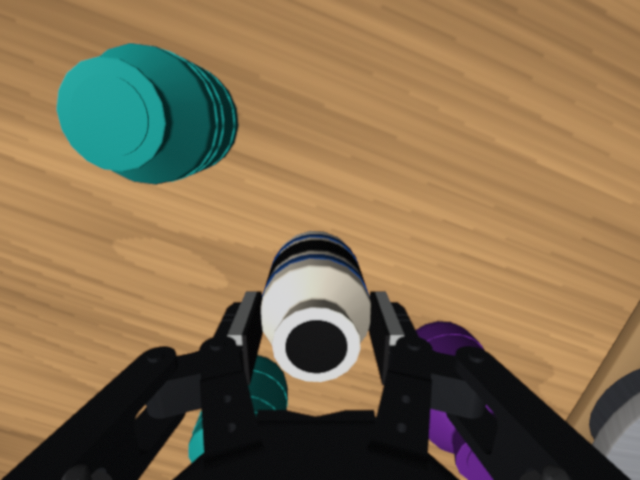

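Gripped at 49.7 mm, with the mouth now centred at (316,346). Next is a straight lift and a check.

```bash
python3 -m jog '[160,0,-0.5,0,0,0,0, 160,0,-2,0,0,0,0, 160,0,-4.5,0,0,0,0, 160,0,-8,0,0,0,0, 160,0,-11.5,0,0,0,0, 160,0,-14,0,0,0,0, 160,0,-14,0,0,0,0, 160,0,-14,0,0,0,0]' 30
python3 look.py w4 "(.4443,.2734,.055)" "(.4443,.2734,.2)" ; python3 - <<'E'
from h import *
d=get_image("scene");cv2.imwrite("pics/s1.png",d["color"][:,100:500])
E
```

```text
clock: 5.03
position: [0.4652, -0.0079, 0.1621]
ee_rot: [0.124, -0.126, 0.696, -0.696]
contact_force: [-0.6, 0.2, -1.8]
width: 0.0493
[ 0.4652 -0.0079  0.1621] 5.025 [[-0.938, -0.002, 0.347], [-0.347, 0.0, -0.938], [0.002, -1.0, -0.001]]
px [-18.4 133.3] tool [ -7.83  10.72 -27.09]
px [-302.1  150.5] tool [ -7.8   -3.78 -27.11]
```

View pics/w4.png

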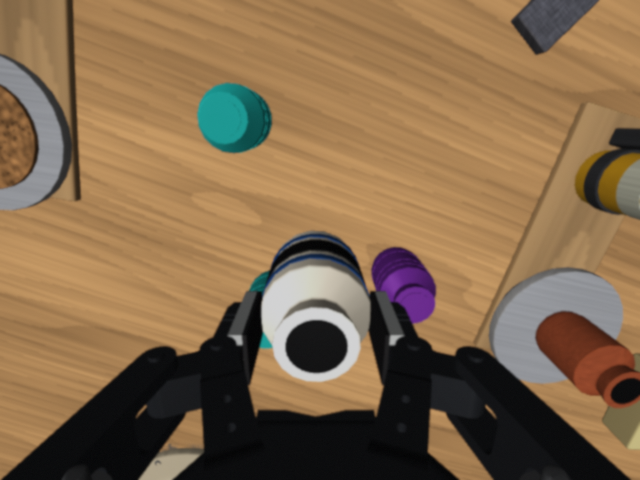

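View pics/s1.png

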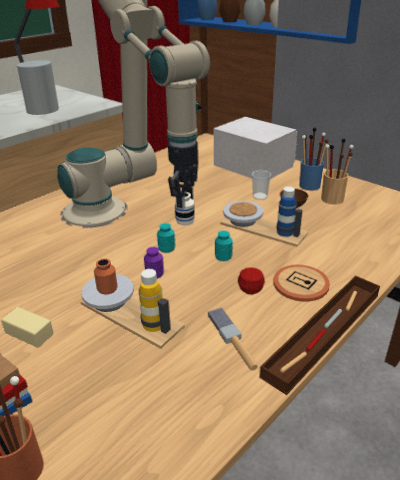

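The vase is up, upright, with the mouth still at (316,345), so it has not slipped. Carrying it over the mat.

```bash
python3 -m jog '[160,-0.5,0,-2,0,0,0, 160,-1.5,0,-5.5,0,0,0, 160,-2.7,0,-9.5,0,0,0, 160,-3.9,0,-13.5,0,0,0, 160,-5,0,-17.5,0,0,0, 160,-6.1,0,-21.3,0,0,0, 160,-7,0,-24.3,0,0,0, 160,-7.6,0,-26.3,0,0,0, 160,-7.8,0,-27.1,0,0,0, 160,-7.8,0,-27.1,0,0,0, 160,-7.8,0,-27.1,0,0,0]' 30
python3 look.py w5 "(.4443,.2734,.055)" "(.5919,.302,.162)"; python3 - <<'E'
from h import *
st=get_state();d=get_image("wrist");c=cam(d,st)
im=d["color"];hsv=cv2.cvtColor(im,cv2.COLOR_BGR2HSV)
z=np.zeros((480,640),bool);z[310:385,275:360]=(hsv[...,2]<75)[310:385,275:360]
b=max(blobs(z),key=lambda b:b[1][4]);P=onz(c,b[0],st["position"][2]-.0241+.08);print(b,P,tool(st,P))
E
```

```text
clock: 6.5
position: [0.4452, 0.2723, 0.1629]
ee_rot: [-0.124, 0.125, -0.696, 0.696]
contact_force: [0.8, -0.4, -2.7]
width: 0.0494
[0.4452 0.2723 0.1629] 6.5 [[-0.938, -0.001, 0.347], [-0.347, -0.001, -0.938], [0.001, -1.0, 0.001]]
px [314.6 225.9] tool [ 0.03 10.79 -0.15]
px [371.3 -36.1] tool [-14.79   0.07   2.3 ]
([316.0, 346.1], [286, 321, 61, 51, 2462]) [0.44359323 0.27218291 0.21895867] [ 0.16572843 -5.58992071 -0.05283336]
```

View pics/w5.png

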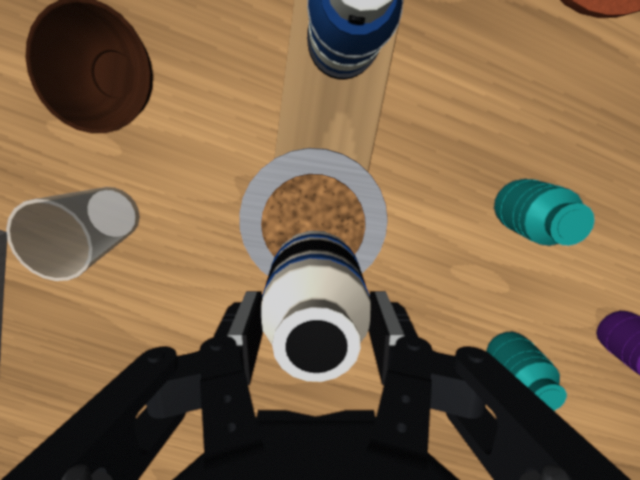

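The wheel is centred near column 314, as predicted, and the vase axis is about 1 mm off the mat centre. I'll fold that in and lower gently.

```bash
python3 -m jog '[160,-0.1,0.5,-0.1,0,0,0, 160,-0.1,2,-0.1,0,0,0, 160,-0.1,4,-0.1,0,0,0, 160,-0.1,5.5,-0.1,0,0,0, 160,-0.1,6.6,-0.1,0,0,0, 160,-0.1,7.3,-0.1,0,0,0, 160,-0.1,7.6,-0.1,0,0,0, 160,-0.1,7.8,-0.1,0,0,0, 160,-0.1,7.9,-0.1,0,0,0,160,-0.1,7.9,-0.1,0,0,0]' 30
python3 look.py w6 "(.4443,.2734,.055)"; python3 - <<'E'
from h import *
for i in range(4):
    s=get_state();print(s["position"].round(4),s["contact_force"].round(2));get_image("top")
E
```

```text
clock: 7.85
position: [0.4461, 0.2745, 0.0845]
ee_rot: [0.125, -0.125, 0.696, -0.696]
contact_force: [0.1, 0.3, -1.9]
width: 0.0494
[0.4461 0.2745 0.0845] 7.85 [[-0.938, 0.001, 0.347], [-0.347, 0.0, -0.938], [-0.001, -1.0, 0.0]]
px [317.3 263.6] tool [0.21 2.95 0.04]
[0.4461 0.2745 0.0845] [-0.78 -0.78 -1.66]
[0.4461 0.2745 0.0845] [-0.82  0.07 -2.1 ]
[0.446  0.2745 0.0845] [ 0.98  0.05 -1.36]
[0.446  0.2745 0.0845] [ 0.12 -0.42 -1.95]
```

View pics/w6.png

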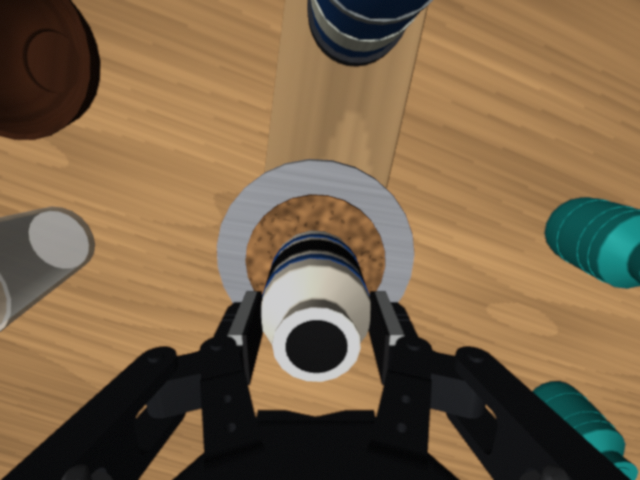

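Within 1 mm of centre, about 5 mm above the mat, and no contact yet. Creeping down.

```bash
python3 -m jog '[160,0,0.15,-0.05,0,0,0, 160,0,0.3,-0.05,0,0,0, 160,0,0.4,-0.05,0,0,0, 160,0,0.45,-0.05,0,0,0, 160,0,0.45,-0.05,0,0,0]' 30
python3 - <<'E'
from h import *
for i in range(3):
    s=get_state();print(s["position"].round(4),s["contact_force"].round(2));get_image("top")
E
```

```text
clock: 8.72
position: [0.4457, 0.2749, 0.0797]
ee_rot: [-0.125, 0.125, -0.696, 0.696]
contact_force: [-1.2, -0.3, -2.0]
width: 0.0497
[0.4457 0.2749 0.0797] [-1.19 -0.26 -2.  ]
[0.4458 0.2749 0.0797] [-0.08 -0.22 -2.24]
[0.4458 0.2749 0.0798] [ 0.34  0.48 -2.51]
```

```bash
python3 -m jog '[160,0,0.05,0,0,0,0, 160,0,0.1,0,0,0,0, 160,0,0.1,0,0,0,0]' 30
python3 - <<'E'
from h import *
for i in range(3):
    s=get_state();print(s["position"].round(4),s["contact_force"].round(2));get_image("top")
E
```

```text
clock: 9.25
position: [0.446, 0.2751, 0.0792]
ee_rot: [0.125, -0.125, 0.696, -0.696]
contact_force: [-1.1, 0.1, 1.2]
width: 0.0495
[0.446  0.2751 0.0792] [-1.07  0.07  1.16]
[0.446  0.2751 0.0792] [-0.72  0.65  2.01]
[0.446  0.2751 0.0792] [-0.22  0.45  2.1 ]
```

Contact is felt: the vertical force went from −2 to +2 N. Opening the jaws.

```bash
python3 -m jog '[100,0,0,0,0,0,0, 90,0,0,0,0,0,0, 80,0,0,0,0,0,0, 60,0,0,0,0,0,0, 30,0,0,0,0,0,0, 0,0,0,0,0,0,0, 0,0,0,0,0,0,0, 0,0,0,0,0,0,0]' 
python3 look.py w7 "(.4443,.2734,.055)"
```

```text
clock: 10.4
position: [0.4458, 0.2749, 0.0788]
ee_rot: [-0.125, 0.125, -0.696, 0.696]
contact_force: [-0.2, 0.3, -0.0]
width: 0.0856
[0.4458 0.2749 0.0788] 10.4 [[-0.938, 0.0, 0.347], [-0.347, -0.0, -0.938], [0.0, -1.0, 0.0]]
px [318.1 266.9] tool [0.19 2.38 0.09]
```

View pics/w7.png

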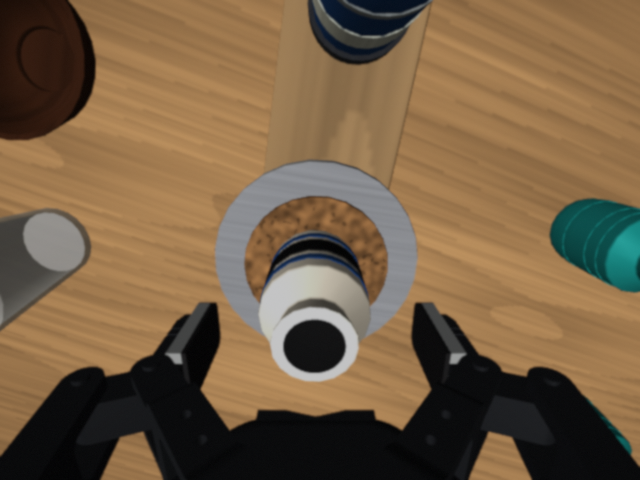

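Released and standing upright, with the mouth at (314,346) between the open pads. Rising clear, shutting the jaws, and looking at the result.

```bash
python3 -m jog '[0,0,-1,0,0,0,0, 0,0,-4,0,0,0,0, 0,0,-8,0,0,0,0, 0,0,-12,0,0,0,0, 0,0,-15.5,0,0,0,0, 255,0,-16,0,0,0,0, 255,0,-16,0,0,0,0, 255,0,-16,0,0,0,0, 255,0,-16,0,0,0,0, 255,0,-16,0,0,0,0]' 30
python3 look.py w8 "(.4443,.2734,.135)" "(.592,.302,.162)" "(.592,.302,.205)"; python3 - <<'E'
from h import *
d=get_image("scene");cv2.imwrite("pics/s2.png",cv2.resize(d["color"][150:280,300:440],None,fx=4,fy=4))
E
```

```text
clock: 11.7
position: [0.4454, 0.2748, 0.238]
ee_rot: [-0.124, 0.125, -0.696, 0.696]
contact_force: [-0.3, -0.3, -0.5]
width: 0.0001
[0.4454 0.2748 0.238 ] 11.7 [[-0.938, -0.001, 0.347], [-0.347, -0.001, -0.938], [0.002, -1.0, 0.0]]
px [317.4 228.8] tool [ 0.14 10.3   0.09]
px [356.6  18.5] tool [-14.7    7.58   2.54]
px [366.2  -6. ] tool [-14.69   3.28   2.54]
```

View pics/w8.png

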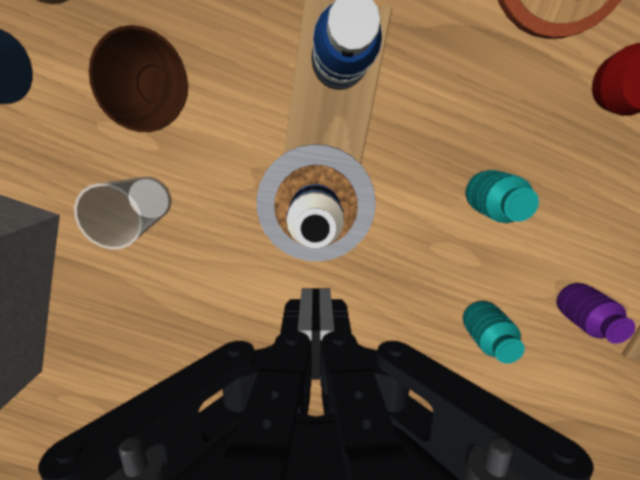

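View pics/s2.png

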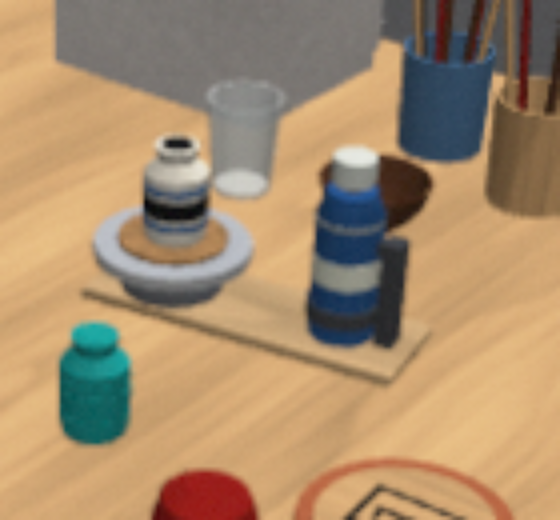

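The scene view shows the vase upright in the middle of the mat. In the wrist view the mouth is at (315,228), against (317,229) predicted. The blue cap is at (354,22), against (357,18). Moving above the cap.

```bash
python3 -m jog '[255,-2,0,0.4,0,0,0, 255,-5,0,0.9,0,0,0, 255,-8.5,0,1.5,0,0,0, 255,-12,0,2.1,0,0,0, 255,-14,0,2.4,0,0,0, 255,-14.6,0,2.5,0,0,0, 255,-14.6,2,2.5,0,0,0, 255,-14.6,4,2.5,0,0,0, 255,-14.6,4,2.5,0,0,0, 255,-14.6,4,2.5,0,0,0]' 30
python3 look.py w9 "(.592,.302,.162)"; python3 - <<'E'
from h import *
d=get_image("scene");cv2.imwrite("pics/s3.png",cv2.resize(d["color"][120:270,310:450],None,fx=4,fy=4))
E
```

```text
clock: 13.05
position: [0.5913, 0.3024, 0.1997]
ee_rot: [0.125, -0.124, 0.696, -0.696]
contact_force: [0.3, -0.4, 0.6]
width: 0.0001
[0.5913 0.3024 0.1997] 13.05 [[-0.938, 0.001, 0.348], [-0.348, 0.0, -0.938], [-0.001, -1.0, 0.0]]
px [317.4 255.1] tool [-0.05  3.77  0.06]
```

View pics/w9.png

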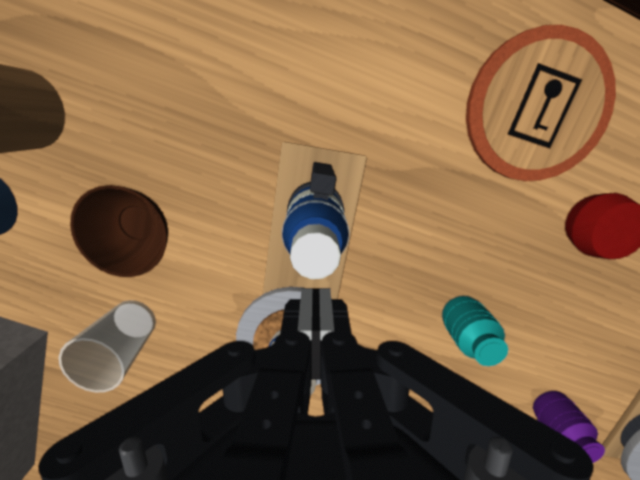

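View pics/s3.png

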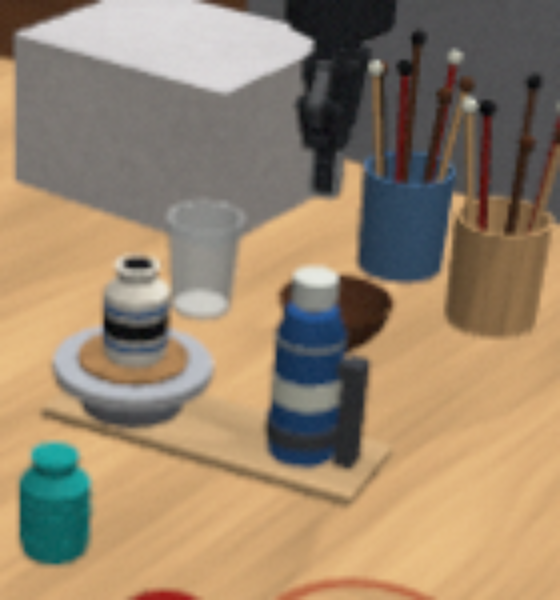

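The cap top is centred at (316,256), matching the prediction of (317,255). In the scene view the gap to the tip looks larger than 38 mm, so I'll check that before pressing.

```bash
python3 - <<'E'
from h import *
d=get_image("scene");c=cam(d);s=get_state()
for P in (s["position"],s["position"]+[0,0,.013],(.592,.302,.162)): 
    p=proj(c,P);print(p,(p-[310,120])*4)
E
```

```text
[389.75976212 177.15458565] [319.0390485  228.61834259]
[390.11830002 173.0797086 ] [320.47320009 212.31883439]
[388.71611583 188.93577084] [314.86446331 275.74308335]
```

```bash
python3 - <<'E'
from h import *
s=get_state();w=get_image("wrist");c=cam(w,s);print(proj(c,s["position"]))
d=get_image("scene");cv2.imwrite("pics/s4.png",cv2.resize(d["color"][140:200,360:420],None,fx=10,fy=10,interpolation=cv2.INTER_NEAREST))
E
```

```text
[316.77909202 280.91384012]
```

View pics/s4.png

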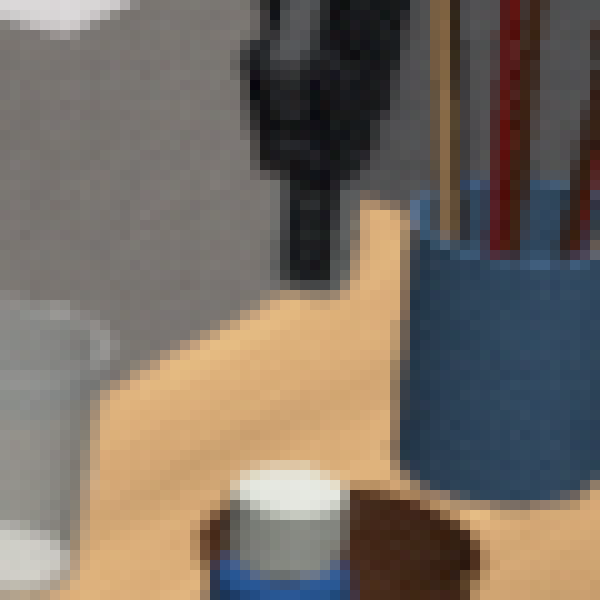

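The shut finger ends appear about 25 mm behind the reported TCP in both views: the scene tip is at (391,169) against (390,177) predicted, and the wrist view shows row 288 against 281. So I won't trust height alone. I'll descend in small steps and let force and pictures decide.

```bash
python3 -m jog '[255,-0.05,1,0.05,0,0,0, 255,-0.05,2.2,0.05,0,0,0, 255,-0.05,3,0.05,0,0,0, 255,-0.05,3.4,0.05,0,0,0, 255,-0.05,3.4,0.05,0,0,0]' 30
cat >chk.py <<'E'
from h import *
import sys
f=[]
for i in range(3): s=get_state();f.append(s["contact_force"]);d=get_image("scene")
print(s["position"].round(4),np.mean(f,0).round(2),s["clock"])
cv2.imwrite(f"pics/{sys.argv[1]}.png",cv2.resize(d["color"][140:200,360:420],None,fx=8,fy=8,interpolation=cv2.INTER_NEAREST))
E
python3 chk.py c1
```

```text
clock: 13.92
position: [0.5918, 0.3019, 0.1643]
ee_rot: [-0.125, 0.125, -0.696, 0.696]
contact_force: [0.2, 0.9, 0.0]
width: -0.0005
[0.5922 0.302  0.165 ] [ 0.08 -0.07 -0.33] 14.025
```

View pics/c1.png

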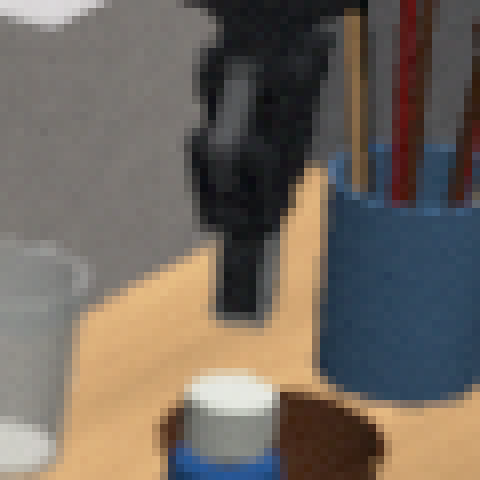

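Still about 9 px (roughly 25 mm) of visible gap and no force. Continuing down.

```bash
python3 -m jog '[255,0,0.3,0,0,0,0, 255,0,0.6,0,0,0,0, 255,0,0.6,0,0,0,0]' 30
python3 chk.py c2
```

```text
clock: 14.45
position: [0.5917, 0.3018, 0.1584]
ee_rot: [-0.125, 0.125, -0.696, 0.696]
contact_force: [0.5, -0.4, 0.1]
width: -0.0004
[0.592  0.3019 0.1587] [-0.03 -0.52 -0.42] 14.55
```

```bash
python3 -m jog '[255,0,0.3,0,0,0,0, 255,0,0.6,0,0,0,0, 255,0,0.9,0,0,0,0, 255,0,1.0,0,0,0,0, 255,0,1.0,0,0,0,0]' 30
python3 chk.py c3; python3 look.py w10 "(.592,.302,.162)"
```

```text
clock: 15.22
position: [0.5919, 0.3019, 0.1486]
ee_rot: [-0.125, 0.125, -0.696, 0.696]
contact_force: [-0.1, -0.2, 0.4]
width: -0.0
[0.5921 0.302  0.1488] [0.41 0.17 0.3 ] 15.325
[0.5921 0.302  0.1489] 15.375 [[-0.938, 0.0, 0.347], [-0.347, 0.0, -0.938], [-0.0, -1.0, 0.0]]
px [316.8 292.1] tool [ 0.   -1.31 -0.01]
```

View pics/c3.png

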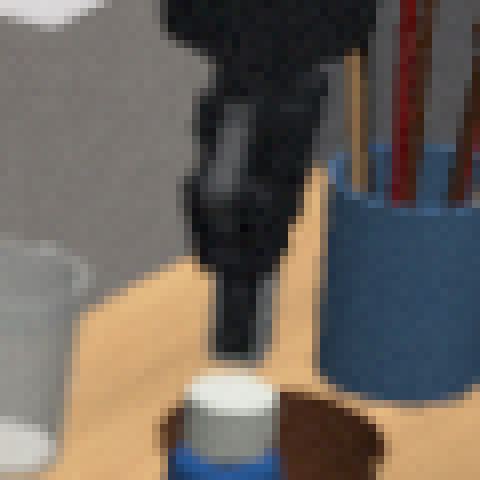

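View pics/w10.png

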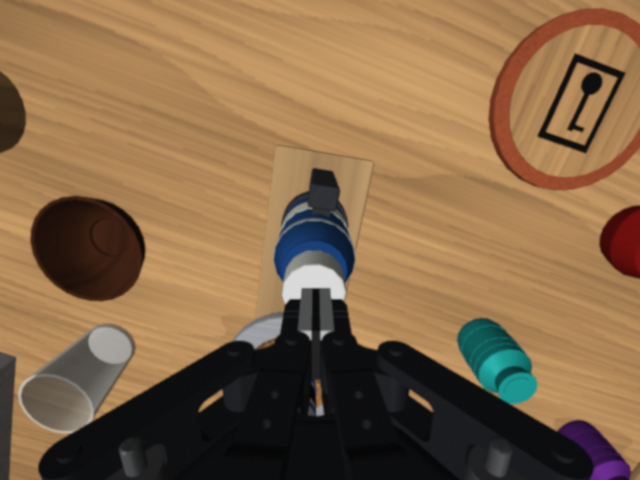

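Tip to cap gap is now about 4 px (roughly 12 mm), aligned over the cap. Approaching contact.

```bash
python3 -m jog '[255,0,0.3,0,0,0,0, 255,0,0.6,0,0,0,0, 255,0,0.9,0,0,0,0, 255,0,0.9,0,0,0,0]' 30
python3 chk.py c4
```

```text
clock: 15.92
position: [0.5917, 0.3018, 0.1393]
ee_rot: [-0.124, 0.125, -0.696, 0.696]
contact_force: [0.1, -0.3, 0.1]
width: 0.0001
[0.592  0.3019 0.1397] [-0.16  0.04 -0.13] 16.025
```

View pics/c4.png

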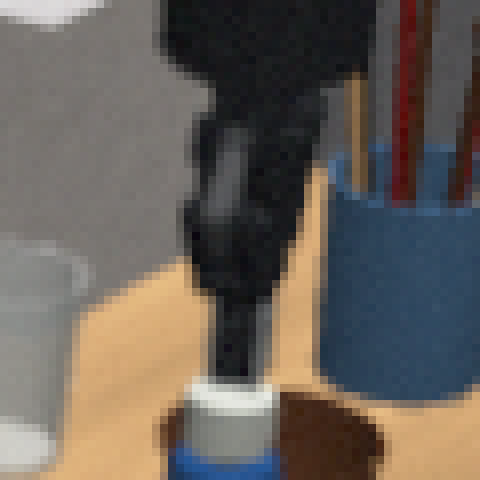

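The tip is just above the cap's middle, with no force yet. Down another 4 mm.

```bash
python3 -m jog '[255,0,0.2,0,0,0,0, 255,0,0.4,0,0,0,0, 255,0,0.4,0,0,0,0]' 30
python3 chk.py c5
```

```text
clock: 16.45
position: [0.5918, 0.3019, 0.1355]
ee_rot: [-0.125, 0.125, -0.696, 0.696]
contact_force: [0.0, 0.7, -0.3]
width: -0.0
[0.5919 0.3019 0.1357] [-0.3   0.11  0.14] 16.55
```

View pics/c5.png

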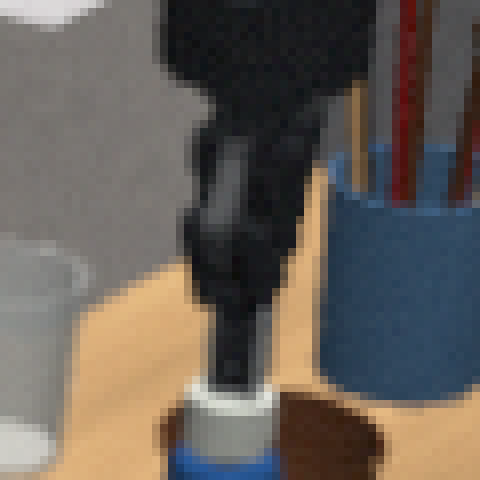

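```bash
python3 -m jog '[255,0,0.15,0,0,0,0, 255,0,0.3,0,0,0,0, 255,0,0.3,0,0,0,0]' 30
python3 chk.py c6
```

```text
clock: 16.98
position: [0.5922, 0.302, 0.133]
ee_rot: [0.125, -0.125, 0.696, -0.696]
contact_force: [0.5, 0.1, 2.6]
width: 0.0
[0.5922 0.3019 0.133 ] [0.27 0.05 2.06] 17.075
```

Contact: 2 N. Pressing on in small steps to the stop.

```bash
python3 -m jog '[255,0,0.15,0,0,0,0, 255,0,0.3,0,0,0,0, 255,0,0.4,0,0,0,0, 255,0,0.4,0,0,0,0]' 30
python3 chk.py c7
```

```text
clock: 17.62
position: [0.5922, 0.302, 0.1289]
ee_rot: [0.125, -0.125, 0.696, -0.696]
contact_force: [1.3, -0.3, 3.8]
width: -0.0
[0.5922 0.302  0.1289] [ 0.61 -0.16  3.07] 17.725
```

```bash
python3 -m jog '[255,0,0.1,0,0,0,0, 255,0,0.2,0,0,0,0, 255,0,0.3,0,0,0,0, 255,0,0.3,0,0,0,0]' 30
python3 chk.py c8
```

```text
clock: 18.27
position: [0.5922, 0.302, 0.127]
ee_rot: [0.125, -0.124, 0.696, -0.696]
contact_force: [-0.0, -0.3, 9.4]
width: -0.0002
[0.5922 0.302  0.127 ] [-0.55 -0.1   8.52] 18.375
```

View pics/c8.png

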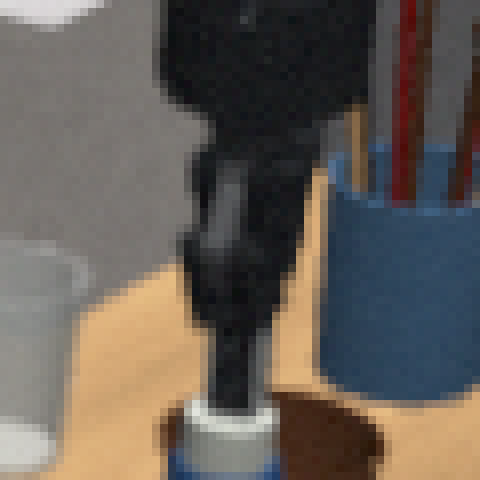

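At the stop: force 8.5 N (above the 4.5 N spring), the tool is blocked, and the cap top is visibly about 2.5 px (roughly 8 mm) lower. Holding about 1 s.

```bash
python3 -m jog '[255,0,0.1,0,0,0,0, 255,0,0.1,0,0,0,0, 255,0,0.1,0,0,0,0, 255,0,0.1,0,0,0,0, 255,0,0.1,0,0,0,0, 255,0,0.1,0,0,0,0, 255,0,0.1,0,0,0,0, 255,0,0.1,0,0,0,0]' 30
python3 chk.py c9
python3 -m jog '[255,0,-0.3,0,0,0,0, 255,0,-0.8,0,0,0,0, 255,0,-1.6,0,0,0,0, 255,0,-3,0,0,0,0, 255,0,-5,0,0,0,0, 255,0,-8,0,0,0,0, 255,0,-11,0,0,0,0, 255,0,-12,0,0,0,0, 255,0,-12,0,0,0,0, 255,0,-12,0,0,0,0]' 30
python3 chk.py c10;  python3 - <<'E'
from h import *
d=get_image("scene");cv2.imwrite("pics/s5.png",d["color"]);t=get_image("top")["color"];cv2.imwrite("pics/t5.png",t)
E
```

```text
clock: 19.42
position: [0.5923, 0.302, 0.1269]
ee_rot: [0.126, -0.124, 0.696, -0.696]
contact_force: [-1.5, -0.9, 11.4]
width: -0.0003
[0.5923 0.302  0.1269] [-1.43 -0.67 11.53] 19.525
clock: 20.82
position: [0.5912, 0.3016, 0.2432]
ee_rot: [-0.124, 0.126, -0.696, 0.696]
contact_force: [-0.1, 0.4, -0.5]
width: 0.0
[0.5913 0.3016 0.2432] [ 0.33  0.33 -0.1 ] 20.925
```

View pics/c10.png

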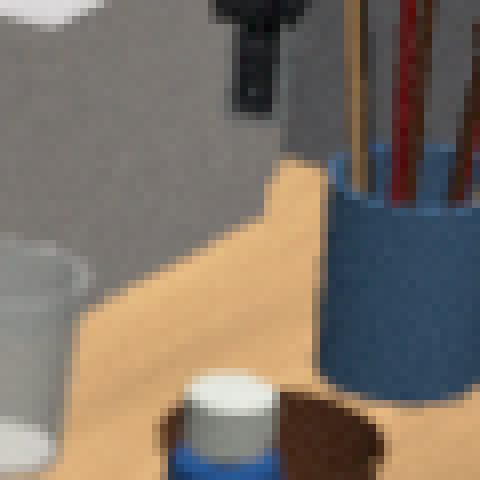

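View pics/s5.png

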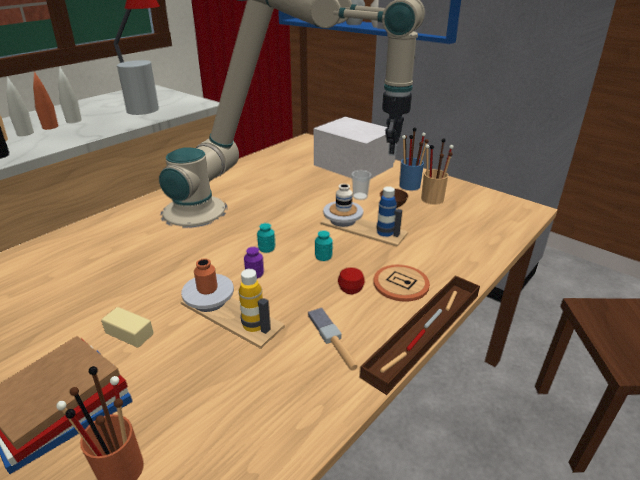

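View pics/t5.png

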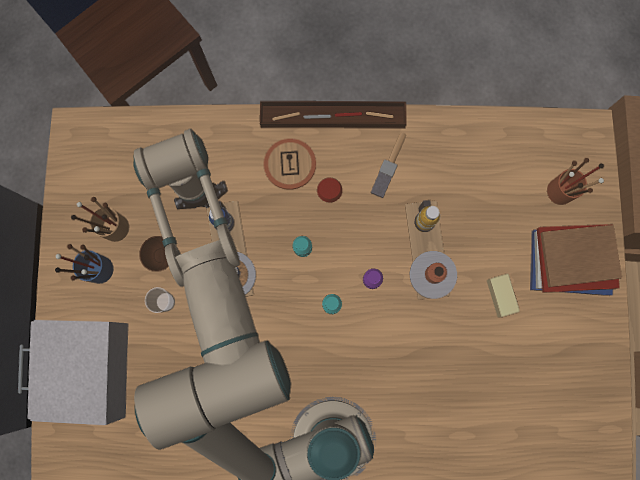

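The cap is back at its original height (same pixels as before), the vase is upright on the mat, and everything else is unchanged. One last centring check, then I'll hand in.

```bash
python3 - <<'E'
from h import *
d=get_image("scene");c=cam(d);P=(.4443,.2734,.135);print("pred",proj(c,P))
v=cv2.cvtColor(d["color"],cv2.COLOR_BGR2HSV)[...,2]<75
u=proj(c,P).astype(int);z=np.zeros(v.shape,bool);z[u[1]-5:u[1]+6,u[0]-8:u[0]+9]=v[u[1]-5:u[1]+6,u[0]-8:u[0]+9]
for b in blobs(z,5): print(b,onz(c,b[0],.135))
print(get_state()["contact_force"].round(2)); print(sign_off())
E
```

```text
pred [343.5411278  186.01640352]
([344.3, 185.5], [342, 185, 6, 2, 11]) [0.4437679  0.27790053 0.135     ]
[ 0.63 -0.5  -0.03]
the job is handed in; nothing more can be done
None
```

I put the banded vase upright in the middle of the cork mat on the blue can's wheel and let go of it. I then pressed the blue cap to its stop, held it there for about 1 s and released it. The job is handed in at about 21 s on the clock, with the arm clear of everything.

- **Vase:** It was upright in the last scene view. The wrist view put it 1–2 mm from the mat centre. The last scene check read about 4.5 mm off, but that was from an 11-pixel patch and is less precise.
- **Blue cap:** The stop was clear: about 8.5 N when I reached it and 11.5 N during the hold, against the 4.5 N spring. The cap top was visibly about 8 mm lower, and after release it returned to its original height in the picture.
- **Everything else:** I never went near the yellow cap. The bare vase, the look-alikes and the other items look unmoved in the last pictures.
- **Disagreement:** The shut fingertips are about 25 mm behind the reported TCP, in both camera views and by where contact with the cap began. I therefore pressed by force rather than by the reported height.
- **Grip:** The jaws read 49.7 mm on the 52 mm body, possibly because the pads sat near the shoulder. The vase did not slip.

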